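Clear the tub and draw the long spatula out through its cover

TASK

The brush is lying across the opening of the covered steel tub: lay it flat and lengthwise, about midway along, in the long empty compartment of the steel tray and let go of it. Then reach through the opening, take the long spatula that lies inside the tub, tilt it so that it comes out diagonally, and finish still holding it in the gripper, quite still, above the tub with all of it at least 5 cm clear of the cover. Leave the jars, the lids and the other things on the table where they are.

Things in the scene. Friction and masses are not known exactly. Their poses are not given: they have to be found in the camera images.
- tub: Steel tub fixed to the table, 360 long (its x axis) x 206 wide (y), with a white fixed cover; origin at the centre of its underside, z up. Walls and floor 5 mm thick, so the inside is 350 x 196 and its floor is 5 above the table. The cover is 6 thick and overhangs the walls by 6: underside 65 and top 71 above the table.
- opening (a point): Centre of the rectangular opening in the cover, at the height of the cover's top (71 above the table), centred on the tub; the opening is 200 long along x and 135 wide along y. Axes as the tub's.
- spatula_mid (a point): Centre (half-way along and half-way up) of the loose spatula, 250 long along its x axis, lying flat on the tub's floor, roughly lengthwise in the tub, its ends hidden under the cover. Black plastic handle 155 long, 22 wide (y), 20 high (z), from 125 behind this point to 30 ahead of it; then a steel blade, 34 wide and 4 thick, at mid-height, to 125 ahead. About 0.16 kg, it balances within 25 of this point. Longer than the opening, even corner to corner.
- spatula_tip (a point): Blade end of the spatula, at mid-height, 125 along +x from its centre.
- spatula_butt (a point): Handle end of the spatula, at mid-height, 125 along -x from its centre.
- brush_mid (a point): Centre (half-way along and half-way up) of the loose flat brush, 200 long along its x axis and 18 thick (z), at the start lying across the tub's opening on the cover. Pale wooden handle 22 wide (y) from 100 behind this point to 25 ahead of it; then a steel ferrule 40 wide to 50 ahead and grey bristles (stiff, 38 wide) to 100 ahead. About 0.09 kg.
- long_compartment (a point): Centre of the floor (4 above the table) of the long empty compartment of the steel tray. The compartment is 252 long along this point's x axis and 92 wide along its y; its walls are 4 thick and stand 24 above the table. The tray is fixed to the table, 260 x 200 in all; this compartment is on its +y side and its two short compartments, on its -y side, hold jar lids.
- lid_a: Black jar lid, 70 diameter, 14 high, lying in a short compartment of the tray; origin under its centre. Leave it.
- lid_b: Black jar lid as the other, in the other short compartment. Leave it.
- jar_a: Closed glass jar with black lid, 68 diameter, 85 high, origin under its centre. Leave it.
- jar_b: Closed glass jar with black lid, 76 diameter, 110 high. Leave it.
- jar_c: Closed glass jar with black lid, 68 diameter, 85 high. Leave it.
- gasket: Black rubber ring, 44 outside diameter, 8 high, lying on the table between tub and tray. Leave it.
- screwdriver: Screwdriver lying on the table. Leave it.
Things that resemble listed ones, but are neither listed nor needed, are in the scene too. What is shaped like the part that bears brush_mid but turquoise is not meant.

How it is judged:
By the outcome, as a careful person would: the job done as asked, in the order asked, and still so for the second after the job is handed in, while the arm keeps its last pose, push and grip.
It also fails if it takes over 58 s, if anything falls off the work surface, if the arm or the gripper's body presses on something with over 40 N, if the wrist force passes 120 N, or if a joint passes its speed limit or range.

ROBOT

A 7-joint arm with a two-finger parallel gripper is mounted at the origin on the work surface. World frame = base frame: x ahead of the robot, y to its left, z up, the work surface at z = 0. Lengths are in mm, angles in rad, forces in N, time in s.
With the tool pointing down it reaches from about 400 to 875 mm from the base axis. Payload 4.4 kg.
Tool frame: the origin (TCP) lies between the finger pads; the fingertips stand ctrl.tcp_to_tips ahead of it and the grasp point (between the pads) lies 8 mm behind it (ctrl.tcp_to_tips is the distance from the TCP to the fingertips, in mm); z points along the fingers, y is the direction in which the jaws open and shut (so a half turn about z gives the same grasp; the last joint's range is limited). The gripper opens to 85 mm and grips with 20 to 120 N. Pads are 22 mm wide; open, the fingers measure 114 mm over their backs; the gripper's body (76 mm by 85 mm) begins 54 mm behind the grasp point. The pads swing forward as they close: fully open they stand 13 mm farther back than shut.
Start: joints at [1.073, 0.628, 0.038, 1.517, -0.027, 0.996, -0.02], TCP at [272.057, -590.341, 242.313] pointing down, gripper open.
Joint ranges: [-3.06, 3.06], [-0.37, 2.12], [-1.25, 1.32], [0.18, 2.47], [-1.1, 4.24], [0.23, 1.98], [-2.94, 2.94]. Speed limits (rad/s): [2.57, 2.57, 3.14, 3.14, 3.14, 3.14, 3.14].

INTERFACE

Orientations are given as [roll, pitch, yaw] about the fixed x, y, z axes, in that order (R = Rz(yaw) Ry(pitch) Rx(roll)).
In Python, from cell import ctrl gives the robot as it stands.
- The arm moves only by the tool send_rows, never from a script. Its argument "rows" is a list of rows, each an object of numbers: "x", "y", "z": the shift along the world's x, y, z in cm; "roll": the turn about the world's z in degrees; "claw": the closure, from 0 (fully open) to 1 (shut). A call has 1 to 5 rows; each row is the pose to reach, as a shift and turn from the pose commanded when the call began; what a row does not reach only later rows make up. A row lasts 1/12 s, in which the tool goes at most 41.7 mm and 7.16 degrees, less where a joint would pass 70% of its speed; a pose out of reach is approached as far as the arm can. A call with a gripper value outside its range is refused whole. The fingers move at their own pace and stop on an object; the grip force is fixed at half the most. Time passes only in rows, so rows that repeat a pose let the fingers close. It gives the time, the measured TCP pose, the force and the opening at its end, in the units of the state.
- ctrl.read_state(): the state, without advancing time (a new reading comes with each control period).
- ctrl.get_image(name): name is "scene" or "top" or "wrist"; returns (picture, depth): 400x640x3 uint8, blue, green, red; 400x640 float32, mm along the optical axis (not along the pixel's ray), 0 where there is no reading.
- ctrl.get_calibration(name): a dict with "intrinsics" (3x3 intrinsics, pixels), "T" (4x4, takes a point from camera to world coordinates). Camera axes: x right, y down, z forward; pixel columns grow to the right and rows downward; lengths in mm; the calibration is good to about 2 mm. A picture is of the moment at which its call begins: read the wrist's pose just before it. get_calibration takes no time and is no camera call; for the wrist camera it gives the pose at the moment of the call.
- ctrl.finish_job(): hands the job in, once; it reports no verdict.
Trained networks look in the newest picture that a camera, given by its name, has taken for a name from the list of things; names that differ only in an ending like _2 or _b are one class to them, and where a whole thing is asked for, a point or a joint stands for the part that bears it (a point fixed in the world has none). Each returns a list of dicts, best first, with "confidence" (0 to 1); they miss things now and then, are a little off and sometimes report something else, mostly with a low value. They report only what shows in the picture. A call takes as long as a camera call. They do not tell look-alikes from the thing itself.
- ctrl.recognise(camera, query): "uv" ([column, row] in pixels, amid what is visible of it).
- ctrl.regions_of(camera, query): "region" (400x640 bool, what is visible of it) and "uv" ([column, row] in pixels, amid what is visible of it).
- ctrl.place_of(camera, query): "uv" ([column, row] in pixels: a listed point, or the origin of a listed thing).
The state is a dict: "clock": time; "qpos": joint angles; "qd": joint speeds; "tau": joint torques, N m; "eef_pos": TCP position; "tool_rot": TCP orientation; "force": force on the tool from outside, world axes, zero at the start; "torque": the same for the moment, N m; "width": finger opening in mm.
Only numpy, scipy, OpenCV 4.12 (cv2) and the standard library are available. Lean on these libraries where they do the work, as an engineer would, in place of code of your own. Each camera call takes 0.05 s, during which the arm holds its last target. There are 200 camera calls.

## Working session

There is one attempt and no reset: what is moved stays moved. The work goes in short steps, Python scripts to look and compute and a tool call to move; the robot and the scene stay as the last step left them, time stands still between calls to the robot, and variables do not carry over. Pictures are saved under pics/ and viewed, on a budget of 10 in all, crops included, one or two more only if the job needs it, and the job is handed in when it is done.

Besides the shell and the picture viewer there is one more tool, called as name([rows], argument=value, ...), one row to a line, values as JSON. send_rows: Moves the arm, as the interface text tells. Its arguments: {"type":"object","properties":{"rows":{"type":"array"}},"required":["rows"]}

```bash
mkdir -p pics; ls; cat > h.py <<'E'
import numpy as np, cv2
from cell import ctrl
def look(n,save=None):
    im,d=ctrl.get_image(n); c=ctrl.get_calibration(n)
    if save: cv2.imwrite('pics/'+save,im)
    return im,d,np.array(c['intrinsics']),np.array(c['T'])
def ray(uv,z,K,T):
    r=T[:3,:3]@np.linalg.inv(K)@[uv[0],uv[1],1]; o=T[:3,3]
    return o+r*(z-o[2])/r[2]
def cloud(d,K,T):
    v,u=np.indices(d.shape); P=np.stack([(u-K[0,2])/K[0,0]*d,(v-K[1,2])/K[1,1]*d,d],-1)
    return P@T[:3,:3].T+T[:3,3]
def proj(p,K,T):
    q=K@(T[:3,:3].T@(np.array(p)-T[:3,3])); return q[:2]/q[2]
E
python3 - <<'E'
from h import *
print(ctrl.read_state(), ctrl.tcp_to_tips)
Z=dict(tub=0,opening=71,spatula_mid=15,brush_mid=80,long_compartment=4,lid_a=8,jar_a=0,gasket=0,screwdriver=8,spatula_tip=15,spatula_butt=15)
for n in('top','scene'):
    im,d,K,T=look(n,n+'0.png'); print(n,T[:3,3],T[:3,2])
    for q,z in Z.items():
        for r in ctrl.place_of(n,q):
            print(q,np.round(r['uv']),round(r['confidence'],2),np.round(ray(r['uv'],z,K,T)))
E
```

```text
pics
{'clock': 0.0, 'qpos': array([ 1.07319218,  0.62937041,  0.03843178,  1.51835532, -0.02698527,
        0.99629893, -0.01997239]), 'qd': array([-9.45046718e-05,  8.28917247e-04, -6.27030303e-04, -4.89298898e-04,
        1.44208987e-03, -2.53085599e-04, -1.80297774e-04]), 'tau': array([ 4.29953379e-04, -5.63394642e+01,  1.22652389e+00, -1.93444151e+01,
        1.10906828e-02,  1.05803620e-02,  1.15426593e-05]), 'eef_pos': array([ 271.80861148, -589.77991225,  241.37720995]), 'tool_rot': array([-3.13967872e+00,  3.26375273e-05,  4.31848322e-01]), 'force': array([0.37325573, 0.08892561, 0.02823771]), 'torque': array([0.01175604, 0.02918334, 0.00066722]), 'width': 85.41467284183082} 11.0
top [ 260.40822119  -22.99442346 1604.69413502] [ 0.14073434 -0.00246842 -0.99004432]
tub [373. 175.] 0.62 [ 562. -229.    0.]
tub [310. 122.] 0.29 [752.  -5.   0.]
opening [261. 200.] 0.34 [461. 154.  71.]
spatula_mid [371. 177.] 0.61 [ 550. -219.   15.]
brush_mid [398. 288.] 0.91 [ 175. -296.   80.]
brush_mid [373. 172.] 0.61 [ 557. -219.   80.]
long_compartment [231. 181.] 0.64 [535. 270.   4.]
li
[... 817 characters left out ...]
6 [ 239. -337.   80.]
long_compartment [394. 173.] 0.61 [533. 261.   4.]
long_compartment [303. 269.] 0.36 [ 552. -204.    4.]
lid_a [395. 201.] 0.8 [603. 152.   8.]
lid_a [359. 177.] 0.77 [461. 166.   8.]
jar_a [409. 267.] 0.91 [755. -21.  -0.]
jar_a [257. 362.] 0.61 [ 634. -449.    0.]
jar_a [452. 158.] 0.58 [634. 452.   0.]
jar_a [342. 219.] 0.25 [522.  -0.   0.]
gasket [297. 260.] 0.58 [ 520. -189.    0.]
gasket [339. 219.] 0.45 [516.  -3.   0.]
screwdriver [182. 333.] 0.96 [ 461. -513.    8.]
screwdriver [267. 248.] 0.71 [ 437. -216.    8.]
spatula_tip [339. 300.] 0.66 [ 681. -220.   15.]
spatula_butt [264. 244.] 0.78 [ 427. -213.   15.]
spatula_butt [181. 334.] 0.52 [ 464. -517.   15.]
```

View pics/top0.png

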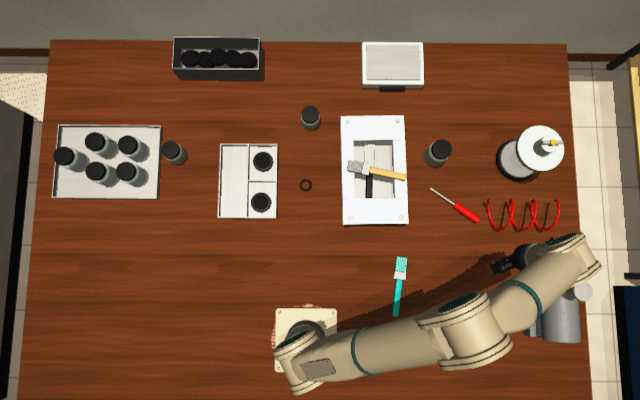

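View pics/scene0.png

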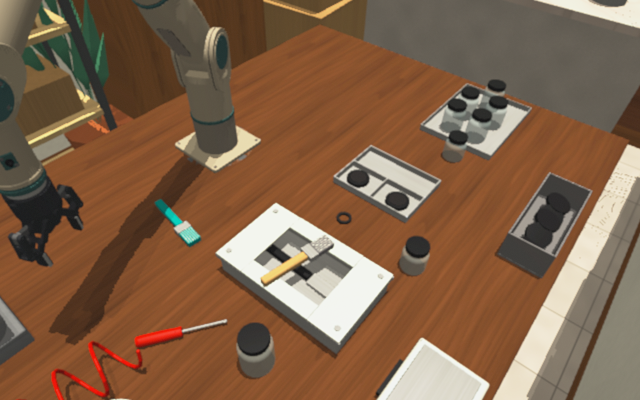

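Two brushes show. The one with the pale handle, across the tub opening (top view 373,172), is the one I want. The turquoise one at (398,288) is a decoy. The spatula is the dark handle at (369,185) inside the opening, and the red screwdriver at (455,207) stays. The tray's long compartment is at (233,181).

```bash
python3 - <<'E'
from h import *
im,d,K,T=look('top'); P=cloud(d,K,T)
X,Y,Z=P[...,0],P[...,1],P[...,2]
box=(X>350)&(X<780)&(Y>-360)&(Y<-100)
def rect(m,n):
    p=P[m][:,:2].astype(np.float32); r=cv2.minAreaRect(p); print(n,len(p),np.round(r[0],1),np.round(r[1],1),round(r[2],1),'z',np.round(np.median(Z[m]),1))
rect(box&(Z>60)&(Z<79),'cover'); rect(box&(Z>82)&(Z<100),'brush')
rect((X>380)&(X<680)&(Y>90)&(Y<340)&(Z>16)&(Z<32),'traywalls')
for n in('brush_mid','spatula_mid'):
  for r in ctrl.regions_of('top',n):
    p=P[r['region']];rr=cv2.minAreaRect(p[:,:2].astype(np.float32));print(n,r['uv'],r['confidence'],rr,np.median(p[:,2]))
c=cv2.resize(im[100:240,210:430],None,fx=3.6,fy=3.6,interpolation=cv2.INTER_CUBIC);cv2.imwrite('pics/c1.png',c)
E
```

```text
cover 4530 [ 569.4 -224.3] [375.1 219.9] 1.3 z 70.1
brush 482 [ 556.2 -230.5] [198.7  40.4] 76.0 z 87.5
traywalls 985 [534.6 208.3] [262.2 201.6] 0.0 z 21.3
brush_mid [397.2, 280.7] 0.87 ((242.12014770507812, -211.42489624023438), (332.54083251953125, 181.04847717285156), 55.890899658203125) 16.52059823830905
brush_mid [368.1, 172.3] 0.77 ((464.9103698730469, -121.59323120117188), (174.4826202392578, 419.19830322265625), 41.66086959838867) 87.18375319000245
spatula_mid [371.1, 159.3] 0.56 ((453.80596923828125, -156.57504272460938), (87.53423309326172, 461.8694763183594), 66.09849548339844) 19.781404456409177
```

View pics/c1.png

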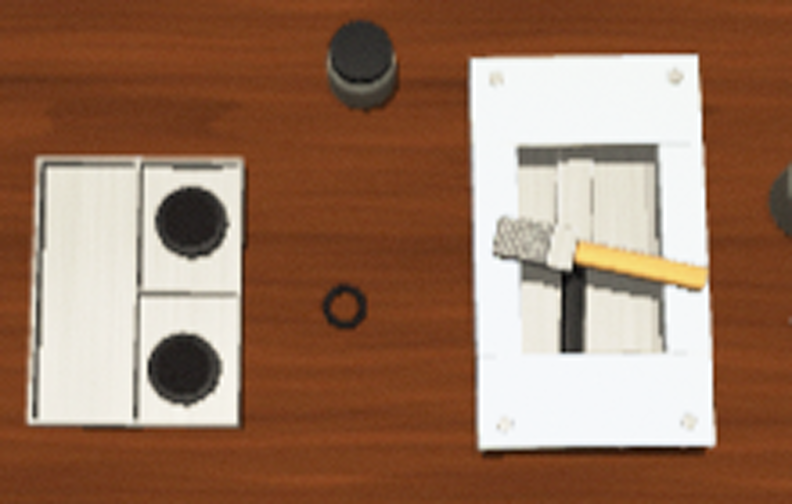

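The pale brush across the opening is confirmed: handle at right (640,265 in the crop), bristles at left (520,238). The long compartment is at the left of the tray (88,290). Brush mid is about (556,-230), with its axis at 76°. The compartment centre is about (535,258). Moving over now.

send_rows([
  {"x":4,"y":4,"z":0,"roll":7},
  {"x":7,"y":7,"roll":14},
  {"x":10,"y":10,"roll":21},
  {"x":12.5,"y":13,"roll":28},
  {"x":15,"y":16,"roll":35},
])

```text
$.rows[0]: bad value
```

send_rows([
  {"x":2.5,"y":3.5,"roll":7},
  {"x":5,"y":7,"roll":14},
  {"x":8,"y":11,"roll":16},
  {"x":11,"y":15,"roll":16},
  {"x":13,"y":19,"roll":16},
])

```text
$.rows[0]: bad value
```

send_rows([
  {"x":4,"y":4,"z":0,"roll":7,"claw":0},
  {"x":7,"y":7,"z":0,"roll":14,"claw":0},
  {"x":10,"y":10,"z":0,"roll":21,"claw":0},
  {"x":12.5,"y":13,"z":0,"roll":28,"claw":0},
  {"x":15,"y":16,"z":0,"roll":35,"claw":0},
])

```text
clock: 1.77
eef_pos: [416.1, -437.4, 242.5]
tool_rot: [3.141, 0.0, 1.048]
force: [0.5, 0.2, -0.2]
width: 85.3
```

send_rows([
  {"x":2.5,"y":3.5,"z":0,"roll":7,"claw":0},
  {"x":5,"y":7,"z":0,"roll":14,"claw":0},
  {"x":8,"y":11,"z":-1,"roll":16,"claw":0.2},
  {"x":11,"y":15,"z":-2,"roll":16,"claw":0.2},
  {"x":13.8,"y":18.7,"z":-4,"roll":16,"claw":0.2},
])

```text
clock: 2.18
eef_pos: [537.9, -272.8, 213.4]
tool_rot: [3.138, 0.0, 1.322]
force: [1.0, -0.5, 0.5]
width: 68.2
```

```bash
python3 - <<'E'
from h import *
s=ctrl.read_state();print(s['clock'],s['eef_pos'],s['tool_rot'],s['width'],ctrl.tcp_to_tips)
im,d,K,T=look('wrist','w1.png');P=cloud(d,K,T);Z=P[...,2]; X,Y=P[...,0],P[...,1]
m=(Z>81)&(Z<100)&(d>0)&(X>450)&(X<680)&(Y>-360)&(Y<-100)
r=cv2.minAreaRect(P[m][:,:2].astype(np.float32));print('brush',m.sum(),r,np.median(Z[m]))
m=(Z>63)&(Z<78)&(d>0)
print('cover z',np.median(Z[m]),T[:3,3])
E
```

```text
2.1833 [ 537.89327198 -272.76466587  213.44402265] [3.13837117e+00 2.31837228e-04 1.32200557e+00] 68.24904899923602 11.0
brush 9307 ((564.05517578125, -219.43637084960938), (198.5177459716797, 40.02094650268555), 78.09170532226562) 88.16714148128989
cover z 70.08190027816377 [ 559.31918704 -196.4995322   344.36328066]
```

View pics/w1.png

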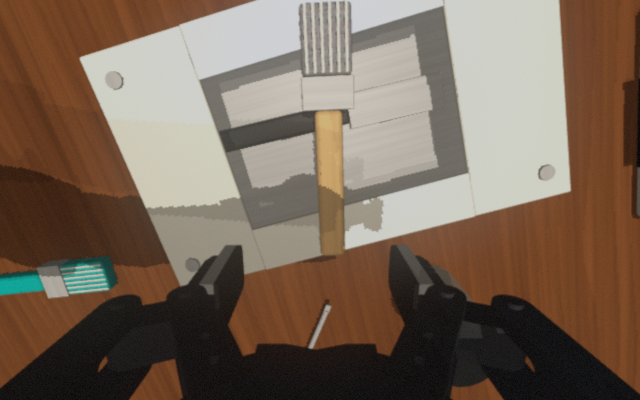

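The wrist picture shows the pale brush at (330,180), the spatula handle beneath it (285,130) and its blade at right (390,100). The arm was still settling during that shot, so I'll repeat it at rest.

send_rows([
  {"x":0,"y":0,"z":0,"roll":0,"claw":0.2},
  {"x":0,"y":0,"z":0,"roll":0,"claw":0.2},
  {"x":0,"y":0,"z":0,"roll":0,"claw":0.2},
])

```text
clock: 2.48
eef_pos: [535.3, -275.7, 212.5]
tool_rot: [-3.141, 0.001, 1.32]
force: [-0.4, -0.3, 0.7]
width: 68.0
```

```bash
cat >> h.py <<'E'
def rects(P,lo,hi,b=(450,680,-360,-100)):
    X,Y,Z=P[...,0],P[...,1],P[...,2]
    m=(Z>lo)&(Z<hi)&(X>b[0])&(X<b[1])&(Y>b[2])&(Y<b[3])
    r=cv2.minAreaRect(P[m][:,:2].astype(np.float32)); print(m.sum(),np.round(r[0],1),np.round(r[1],1),round(r[2],1),'z',round(float(np.median(Z[m])),1)); return m
E
python3 - <<'E'
from h import *
s=ctrl.read_state();print(s['clock'],s['eef_pos'],s['tool_rot'],s['width'],ctrl.tcp_to_tips)
im,d,K,T=look('wrist','w2.png');P=cloud(d,K,T)
rects(P,81,100); print('tub floor etc')
b=(475,665,-285,-163)
X,Y,Z=P[...,0],P[...,1],P[...,2]
m=(X>b[0])&(X<b[1])&(Y>b[2])&(Y<b[3])
print(np.histogram(Z[m],bins=np.arange(-5,100,5)))
blk=(im.max(2)<60)&m&(Z>18)&(Z<35); print('handle');p=P[blk]; print(len(p),p.min(0),p.max(0),cv2.minAreaRect(p[:,:2].astype(np.float32)))
print('blade');rects(P,12,21,b)
E
```

```text
2.4833 [ 535.2706077  -275.70998239  212.50758593] [-3.14139483e+00  1.24127377e-03  1.32019840e+00] 67.97445590880494 11.0
9285 [ 559.3 -234.2] [196.5  40. ] 77.6 z 90.8
tub floor etc
(array([    0,    60, 13282,     0,  2524,   412,  1729,     0,     0,
           0,     0,     0,     0,     0,     0,     0,     2,     6,
        1086,  4977]), array([-5,  0,  5, 10, 15, 20, 25, 30, 35, 40, 45, 50, 55, 60, 65, 70, 75,
       80, 85, 90, 95]))
handleTraceback (most recent call last):
  File "<stdin>", line 9, in <module>
    return umr_minimum(a, axis, None, out, keepdims, initial, where)
ValueError: zero-size array to reduction operation minimum which has no identity
```

send_rows([
  {"x":2,"y":3.4,"z":-3,"roll":1.4,"claw":0.3},
  {"x":2,"y":3.4,"z":-6.5,"roll":1.4,"claw":0.3},
  {"x":2,"y":3.4,"z":-9,"roll":1.4,"claw":0.3},
  {"x":2,"y":3.4,"z":-11.5,"roll":1.4,"claw":0.3},
  {"x":2,"y":3.4,"z":-12.7,"roll":1.4,"claw":0.3},
])

```text
clock: 2.95
eef_pos: [553.6, -241.4, 82.7]
tool_rot: [-3.137, 0.0, 1.344]
force: [-0.4, -0.9, -0.1]
width: 59.7
```

send_rows([
  {"x":0,"y":0,"z":0,"roll":0,"claw":0.3},
  {"x":0,"y":0,"z":0,"roll":0,"claw":1},
  {"x":0,"y":0,"z":0,"roll":0,"claw":1},
  {"x":0,"y":0,"z":0,"roll":0,"claw":1},
  {"x":0,"y":0,"z":0,"roll":0,"claw":1},
])

```text
clock: 3.37
eef_pos: [557.2, -241.1, 87.5]
tool_rot: [3.138, 0.001, 1.346]
force: [0.0, -0.4, 6.0]
width: 20.2
```

send_rows([
  {"x":0,"y":0,"z":0,"roll":0,"claw":1},
  {"x":0,"y":0,"z":2,"roll":0,"claw":1},
  {"x":0,"y":0,"z":4,"roll":0,"claw":1},
  {"x":0,"y":0,"z":7,"roll":0,"claw":1},
  {"x":0,"y":0,"z":10,"roll":0,"claw":1},
])

```text
clock: 3.78
eef_pos: [555.5, -240.1, 186.7]
tool_rot: [-3.141, -0.0, 1.346]
force: [1.3, -1.4, -0.9]
width: 20.2
```

```bash
python3 - <<'E'
from h import *
s=ctrl.read_state();print(s['clock'],s['eef_pos'],s['tool_rot'],s['width'],s['qpos'])
look('wrist');im,d,K,T=look('wrist','w3.png')
E
```

```text
3.7833 [ 555.47322523 -240.06639813  186.65406089] [-3.14082671e+00 -1.77653480e-04  1.34642441e+00] 20.215052142018322 [ 0.49008374  0.63324117 -0.20559689  1.70064093  0.16501202  0.82543684
 -0.01340297]
```

View pics/w3.png

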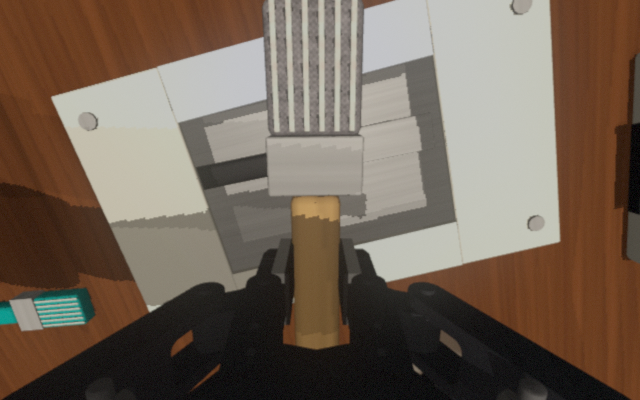

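Brush held (handle between the pads at 317,270). Carrying it to the tray.

send_rows([
  {"x":0,"y":3,"z":0,"roll":-6,"claw":1},
  {"x":0,"y":7,"z":0,"roll":-12,"claw":1},
  {"x":0,"y":11,"z":0,"roll":-18,"claw":1},
  {"x":-1,"y":15,"z":0,"roll":-24,"claw":1},
  {"x":-1,"y":19,"z":0,"roll":-30,"claw":1},
])

```text
clock: 4.3
eef_pos: [543.8, -48.8, 185.3]
tool_rot: [-3.14, 0.001, 0.817]
force: [1.1, 1.6, -0.2]
width: 20.1
```

send_rows([
  {"x":0,"y":4,"z":0,"roll":-6,"claw":1},
  {"x":0,"y":8,"z":0,"roll":-12,"claw":1},
  {"x":0,"y":11,"z":0,"roll":-18,"claw":1},
  {"x":-1,"y":15,"z":0,"roll":-24,"claw":1},
  {"x":-1,"y":19,"z":0,"roll":-30,"claw":1},
])

```text
clock: 4.72
eef_pos: [534.0, 140.9, 185.3]
tool_rot: [-3.142, 0.002, 0.293]
force: [-0.6, -0.3, -0.0]
width: 20.4
```

send_rows([
  {"x":0,"y":3.5,"z":0,"roll":-6,"claw":1},
  {"x":0,"y":7,"z":-1,"roll":-12,"claw":1},
  {"x":-0.9,"y":10,"z":-3,"roll":-16.8,"claw":1},
  {"x":-0.9,"y":11.7,"z":-5,"roll":-16.8,"claw":1},
  {"x":-0.9,"y":11.7,"z":-5,"roll":-16.8,"claw":1},
])

```text
clock: 5.13
eef_pos: [522.8, 262.5, 131.7]
tool_rot: [-3.141, 0.006, 0.014]
force: [-1.4, -0.2, -1.5]
width: 20.4
```

send_rows([
  {"x":0,"y":0,"z":0,"roll":0,"claw":1},
  {"x":0,"y":0,"z":0,"roll":0,"claw":1},
])

```text
clock: 5.3
eef_pos: [527.5, 255.5, 135.7]
tool_rot: [3.141, -0.001, 0.005]
force: [0.1, 0.2, -0.6]
width: 20.6
```

```bash
python3 - <<'E'
from h import *
s=ctrl.read_state();print(s['clock'],s['eef_pos'],s['tool_rot'],s['width'])
im,d,K,T=look('wrist','w4.png');P=cloud(d,K,T)
rects(P,95,170,(560,680,150,350))
rects(P,16,32,(380,700,190,330))
E
```

```text
5.3 [527.46891693 255.5043164  135.69459109] [ 3.14061625e+00 -7.11503161e-04  5.11445348e-03] 20.581251784728728
19158 [598.5 255.5] [77.  40.2] 0.5 z 139.6
5079 [536.8 248.3] [116.6 261.1] 90.0 z 25.9
```

View pics/w4.png

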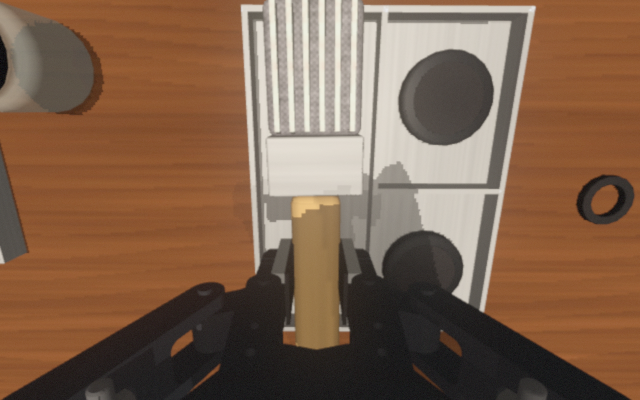

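The brush points +x over the long compartment (315,170), clear of the walls. Lowering it.

send_rows([
  {"x":-0.1,"y":0.2,"z":-3.5,"roll":0,"claw":1},
  {"x":-0.1,"y":0.2,"z":-7,"roll":0,"claw":1},
  {"x":-0.1,"y":0.2,"z":-9.5,"roll":0,"claw":1},
  {"x":-0.1,"y":0.2,"z":-11,"roll":0,"claw":1},
  {"x":-0.1,"y":0.2,"z":-11.4,"roll":0,"claw":1},
])

```text
clock: 5.77
eef_pos: [525.4, 256.1, 20.4]
tool_rot: [3.139, 0.003, 0.003]
force: [-6.6, -3.6, 23.6]
width: 20.6
```

send_rows([
  {"x":0,"y":0,"z":-0.2,"roll":0,"claw":1},
  {"x":0,"y":0,"z":-0.3,"roll":0,"claw":1},
  {"x":0,"y":0,"z":-0.3,"roll":0,"claw":1},
])

```text
clock: 6.02
eef_pos: [525.8, 256.4, 20.5]
tool_rot: [3.141, 0.001, 0.003]
force: [-3.5, -1.7, 5.8]
width: 20.7
```

send_rows([
  {"x":0,"y":0,"z":0,"roll":0,"claw":0.6},
  {"x":0,"y":0,"z":0,"roll":0,"claw":0.6},
  {"x":0,"y":0,"z":0,"roll":0,"claw":0.6},
  {"x":0,"y":0,"z":1,"roll":0,"claw":0.6},
  {"x":0,"y":0,"z":2,"roll":0,"claw":0.6},
])

```text
clock: 6.43
eef_pos: [526.0, 258.5, 39.0]
tool_rot: [3.141, 0.0, 0.006]
force: [-0.7, -0.3, 0.4]
width: 34.2
```

send_rows([
  {"x":0,"y":0,"z":3,"roll":0,"claw":0.6},
  {"x":0,"y":0,"z":7,"roll":0,"claw":0.6},
  {"x":0,"y":0,"z":11,"roll":0,"claw":0.5},
  {"x":0,"y":0,"z":15,"roll":0,"claw":0.4},
  {"x":0,"y":0,"z":17,"roll":0,"claw":0.4},
])

```text
clock: 6.85
eef_pos: [528.2, 259.5, 214.6]
tool_rot: [-3.138, -0.007, 0.006]
force: [0.3, -1.0, -0.3]
width: 51.2
```

send_rows([
  {"x":0,"y":-4,"z":0,"roll":0,"claw":0.4},
  {"x":0,"y":-8,"z":0,"roll":0,"claw":0.4},
  {"x":-1,"y":-12,"z":0,"roll":0,"claw":0.4},
  {"x":-1,"y":-16,"z":0,"roll":0,"claw":0.4},
  {"x":-2,"y":-20,"z":0,"roll":0,"claw":0.4},
])

```text
clock: 7.27
eef_pos: [507.2, 57.0, 209.9]
tool_rot: [-3.141, -0.004, 0.006]
force: [1.1, -0.6, 0.1]
width: 51.3
```

```bash
python3 - <<'E'
from h import *
s=ctrl.read_state();print(s['clock'],s['eef_pos'],s['tool_rot'],s['width'])
im,d,K,T=look('top','t2.png');P=cloud(d,K,T);b=(380,700,180,330)
X,Y,Z=P[...,0],P[...,1],P[...,2]
m=(X>405)&(X<662)&(Y>217)&(Y<300);mm=m&(Z>12);print(cv2.minAreaRect(P[mm][:,:2].astype(np.float32)),np.median(Z[mm]))
cv2.imwrite('pics/c2.png',cv2.resize(im[130:230,200:420],None,fx=3.6,fy=3.6,interpolation=cv2.INTER_CUBIC))
# spatula handle in tub from wrist earlier-type view comes next; here from top
m=(X>470)&(X<668)&(Y>-288)&(Y<-160)
for lo,hi in((20,32),(12,20)): rects(P,lo,hi,(472,666,-286,-162))
E
```

```text
7.2667 [507.18730667  56.99767197 209.85705498] [-3.14143635 -0.00405159  0.00620126] 51.27680386593592
((533.7442626953125, 258.9532775878906), (82.4049301147461, 254.51284790039062), 89.7887191772461) 21.45793592803261
205 [ 569.9 -215.3] [ 31.6 188.7] 89.8 z 23.7
210 [ 571.2 -224.8] [119.5 189. ] 89.6 z 16.0
```

View pics/c2.png

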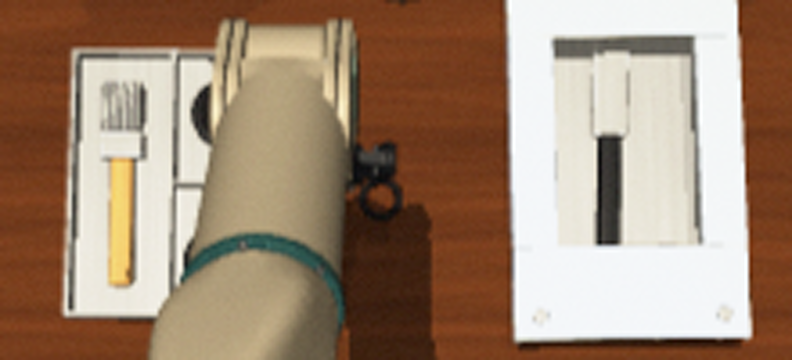

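The brush lies flat and lengthwise, midway along the compartment (crop 122,185). The spatula shows in the opening: handle at (608,190), blade at (612,90). Going above it.

send_rows([
  {"x":0,"y":-4,"z":0,"roll":0,"claw":0.4},
  {"x":1,"y":-8,"z":0,"roll":0,"claw":0.4},
  {"x":1,"y":-12,"z":0,"roll":0,"claw":0.4},
  {"x":1.5,"y":-16,"z":0,"roll":0,"claw":0.4},
  {"x":2,"y":-20,"z":0,"roll":0,"claw":0.4},
])

```text
clock: 7.73
eef_pos: [525.9, -143.0, 209.6]
tool_rot: [3.142, -0.001, 0.006]
force: [1.6, 0.2, 0.2]
width: 51.0
```

send_rows([
  {"x":0,"y":-4,"z":0,"roll":0,"claw":0.4},
  {"x":0,"y":-7,"z":-1,"roll":0,"claw":0.4},
  {"x":0,"y":-7.2,"z":-1,"roll":0,"claw":0.4},
  {"x":0,"y":-7.2,"z":-1,"roll":0,"claw":0.4},
  {"x":0,"y":-7.2,"z":-1,"roll":0,"claw":0.4},
])

```text
clock: 8.15
eef_pos: [526.1, -212.2, 198.9]
tool_rot: [-3.141, -0.0, 0.006]
force: [0.1, 0.8, -0.4]
width: 51.2
```

```bash
python3 - <<'E'
from h import *
s=ctrl.read_state();print(s['clock'],s['eef_pos'],s['tool_rot'],s['width'])
im,d,K,T=look('wrist','w5.png');P=cloud(d,K,T)
X,Y,Z=P[...,0],P[...,1],P[...,2]
print('cover');rects(P,62,80,(300,800,-400,-50))
b=(474,664,-286,-163)
m=(X>b[0])&(X<b[1])&(Y>b[2])&(Y<b[3]); print(np.histogram(Z[m],bins=np.arange(-5,60,3)))
print('handle');rects(P,21,32,b);print('blade');rects(P,13,20,b)
for q in('spatula_mid','spatula_tip','spatula_butt'):
  for r in ctrl.place_of('wrist',q)[:2]: print(q,r['uv'],r['confidence'],ray(r['uv'],15,K,T))
E
```

```text
8.15 [ 526.10598051 -212.22204883  198.8919527 ] [-3.14059187e+00 -4.02072987e-04  6.08245453e-03] 51.186890231131144
cover
39021 [ 530.3 -225. ] [289.2 219.2] 1.3 z 72.8
(array([    0,     0,     1, 10774,  7225,     0,     0,  1906,  1316,
         253,  2162,    77,     0,     0,     0,     0,     0,     0,
           0,     0,     0]), array([-5, -2,  1,  4,  7, 10, 13, 16, 19, 22, 25, 28, 31, 34, 37, 40, 43,
       46, 49, 52, 55, 58]))
handle
2500 [ 567.1 -213.4] [ 27.4 186.4] 88.1 z 26.5
blade
3034 [ 625.7 -215.3] [34.  76.8] 88.8 z 18.8
spatula_mid [330.2, 148.2] 0.71 [ 559.96758189 -225.48298965   15.        ]
spatula_mid [316.7, 151.0] 0.65 [ 557.09090375 -212.10328972   15.        ]
spatula_tip [324.6, 9.5] 0.84 [ 682.3187656  -218.05494082   15.        ]
spatula_tip [332.2, 142.9] 0.28 [ 565.18748891 -227.35521067   15.        ]
spatula_butt [316.0, 262.6] 0.7 [ 434.85362628 -212.37392533   15.        ]
```

View pics/w5.png

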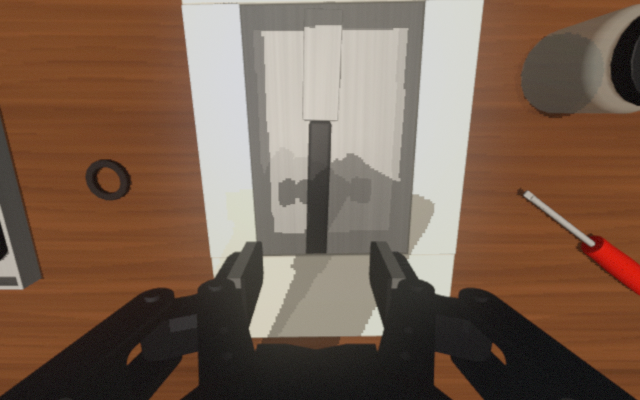

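The wrist view shows the spatula straight below: handle at (318,190), blade at (322,75), butt hidden at the near edge. Its mid is about (557,-214), with x running from 432 to 682. The opening spans x 469–669, so I'll grip near x=495, push +x by 50 mm, then lift so the blade levers under the cover edge and tilts.

send_rows([
  {"x":-2,"y":-0.2,"z":-3,"roll":-1.5,"claw":0.45},
  {"x":-3.1,"y":-0.2,"z":-7,"roll":-1.5,"claw":0.45},
  {"x":-3.1,"y":-0.2,"z":-11,"roll":-1.5,"claw":0.45},
  {"x":-3.1,"y":-0.2,"z":-14,"roll":-1.5,"claw":0.45},
  {"x":-3.1,"y":-0.2,"z":-16,"roll":-1.5,"claw":0.45},
])

```text
clock: 8.77
eef_pos: [493.8, -213.4, 35.9]
tool_rot: [-3.14, 0.003, -0.019]
force: [0.6, 0.9, 0.6]
width: 46.9
```

send_rows([
  {"x":0,"y":0,"z":0,"roll":0,"claw":0.45},
  {"x":0,"y":0,"z":0,"roll":0,"claw":0.45},
])

```text
clock: 8.93
eef_pos: [494.8, -214.2, 38.0]
tool_rot: [-3.141, 0.002, -0.019]
force: [-0.3, 0.9, 0.6]
width: 47.4
```

send_rows([
  {"x":0,"y":0,"z":-1,"roll":0,"claw":0.45},
  {"x":0,"y":0,"z":-1.8,"roll":0,"claw":0.45},
  {"x":0,"y":0,"z":-1.8,"roll":0,"claw":0.45},
  {"x":0,"y":0,"z":-1.8,"roll":0,"claw":0.7},
  {"x":0,"y":0,"z":-1.8,"roll":0,"claw":1},
])

```text
clock: 9.35
eef_pos: [495.1, -214.7, 20.8]
tool_rot: [-3.141, -0.0, -0.02]
force: [-0.5, 2.9, 1.4]
width: 23.6
```

send_rows([
  {"x":0,"y":0,"z":0,"roll":0,"claw":1},
  {"x":0,"y":0,"z":0,"roll":0,"claw":1},
  {"x":0,"y":0,"z":0,"roll":0,"claw":1},
  {"x":0,"y":0,"z":0,"roll":0,"claw":1},
])

```text
clock: 9.68
eef_pos: [495.2, -214.7, 21.0]
tool_rot: [-3.141, -0.0, -0.02]
force: [-1.8, 1.7, 5.5]
width: 20.5
```

send_rows([
  {"x":0,"y":0,"z":1,"roll":0,"claw":1},
  {"x":0,"y":0,"z":1.5,"roll":0,"claw":1},
  {"x":1.5,"y":0,"z":1.5,"roll":0,"claw":1},
  {"x":3,"y":0,"z":1.5,"roll":0,"claw":1},
  {"x":4.6,"y":0,"z":1.5,"roll":0,"claw":1},
])

```text
clock: 10.1
eef_pos: [541.3, -215.2, 36.1]
tool_rot: [-3.142, -0.0, -0.021]
force: [0.8, -0.6, -2.1]
width: 20.3
```

send_rows([
  {"x":0.3,"y":0,"z":0,"roll":0,"claw":1},
  {"x":0.3,"y":0,"z":0,"roll":0,"claw":1},
])

```text
clock: 10.27
eef_pos: [544.9, -214.8, 35.7]
tool_rot: [3.141, -0.001, -0.019]
force: [0.1, 0.3, -2.1]
width: 20.1
```

```bash
python3 - <<'E'
from h import *
s=ctrl.read_state();print(s['clock'],s['eef_pos'],s['tool_rot'],s['width'],s['force'])
im,d,K,T=look('wrist','w6.png');P=cloud(d,K,T)
X,Y,Z=P[...,0],P[...,1],P[...,2]
for x in range(560,670,15):
    m=(abs(X-x)<3)&(abs(Y+215)<6); print(x,np.median(Z[m]),m.sum())
m=(X>500)&(X<668)&(Y>-286)&(Y<-163)&(Z>14)&(Z<60);p=P[m]
E
```

```text
10.2667 [ 544.93680951 -214.80326249   35.67362084] [ 3.14147497e+00 -1.20169991e-03 -1.89372230e-02] 20.085826395585805 [ 0.09564221  0.34047202 -2.0652811 ]
560 41.096109577650594 354
575 40.98297516410547 389
590 40.96778667569454 435
605 40.8783896621837 470
620 40.86131180220007 516
635 38.380038893423915 419
650 32.735586944722826 548
665 nan 0
  return _methods._mean(a, axis=axis, dtype=dtype,
  ret = ret.dtype.type(ret / rcount)
```

View pics/w6.png

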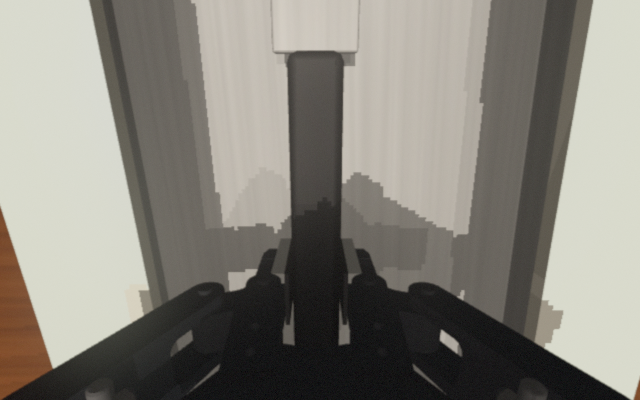

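The spatula is held level and shifted: the blade starts at (315,50), x≈637, so the butt at x≈482 is inside the opening. Lifting to lever the blade under the cover edge.

send_rows([
  {"x":0,"y":0,"z":1.2,"roll":0,"claw":1},
  {"x":0,"y":0,"z":2.2,"roll":0,"claw":1},
  {"x":0,"y":0,"z":3,"roll":0,"claw":1},
  {"x":0,"y":0,"z":3.5,"roll":0,"claw":1},
  {"x":0,"y":0,"z":4,"roll":0,"claw":1},
])

```text
clock: 10.73
eef_pos: [544.1, -215.3, 76.4]
tool_rot: [3.141, -0.001, -0.02]
force: [2.2, -0.4, -5.8]
width: 20.4
```

send_rows([
  {"x":0,"y":0,"z":0.3,"roll":0,"claw":1},
  {"x":0,"y":0,"z":0.6,"roll":0,"claw":1},
  {"x":0,"y":0,"z":0.9,"roll":0,"claw":1},
])

```text
clock: 10.98
eef_pos: [543.8, -215.2, 84.3]
tool_rot: [-3.141, 0.0, -0.02]
force: [1.6, -0.3, -5.6]
width: 20.4
```

Only about 3.5 N of contact, so it's pivoting in the pads as planned.

send_rows([
  {"x":0,"y":0,"z":0.6,"roll":0,"claw":1},
  {"x":0,"y":0,"z":1.2,"roll":0,"claw":1},
  {"x":0,"y":0,"z":1.8,"roll":0,"claw":1},
  {"x":0,"y":0,"z":2.4,"roll":0,"claw":1},
  {"x":0,"y":0,"z":3,"roll":0,"claw":1},
])

```text
clock: 11.4
eef_pos: [543.6, -215.2, 114.9]
tool_rot: [-3.141, 0.001, -0.02]
force: [-0.3, -0.1, -5.4]
width: 20.3
```

```bash
python3 - <<'E'
from h import *
s=ctrl.read_state();print(s['clock'],s['eef_pos'],s['width'],s['force'])
look('wrist');im,d,K,T=look('wrist','w7.png');P=cloud(d,K,T)
X,Y,Z=P[...,0],P[...,1],P[...,2]
for x in range(560,670,12):
    m=(abs(X-x)<3)&(abs(Y+216)<5); print(x,np.round(np.median(Z[m]),1),m.sum())
look('scene','s7.png')
E
```

```text
11.4 [ 543.57453457 -215.17893202  114.94729512] 20.29009004495171 [-0.31727256 -0.05826319 -5.44150284]
560 114.4 314
572 110.1 311
584 105.9 292
596 101.6 294
608 97.4 277
620 93.0 284
632 80.2 247
644 76.0 249
656 71.9 247
668 68.3 64
```

Tilt is 19.5°, butt above the cover. Pulling back along −x until the tip clears the opening's edge, then up.

send_rows([
  {"x":-1.5,"y":0,"z":0,"roll":0,"claw":1},
  {"x":-3,"y":0,"z":0,"roll":0,"claw":1},
  {"x":-4.5,"y":0,"z":0,"roll":0,"claw":1},
  {"x":-6,"y":0,"z":0,"roll":0,"claw":1},
  {"x":-7.3,"y":0,"z":0,"roll":0,"claw":1},
])

```text
clock: 11.97
eef_pos: [470.7, -215.6, 114.8]
tool_rot: [3.141, -0.002, -0.021]
force: [-0.6, 0.6, -1.4]
width: 20.4
```

send_rows([
  {"x":0,"y":0,"z":0,"roll":0,"claw":1},
  {"x":0,"y":0,"z":0,"roll":0,"claw":1},
])

```text
clock: 12.13
eef_pos: [471.7, -215.7, 114.9]
tool_rot: [3.141, -0.002, -0.021]
force: [0.5, -1.1, -1.0]
width: 20.2
```

```bash
python3 - <<'E'
from h import *
s=ctrl.read_state();print(s['clock'],s['eef_pos'],s['width'],s['force'])
im,d,K,T=look('wrist','w8.png');P=cloud(d,K,T)
X,Y,Z=P[...,0],P[...,1],P[...,2]
for x in range(500,690,12):
    m=(abs(X-x)<3)&(abs(Y+217)<5); print(x,np.round(np.median(Z[m]),1),m.sum())
E
```

```text
12.1333 [ 471.6677563  -215.69720084  114.89619095] 20.240071541368657 [ 0.47699632 -1.07810652 -0.98552316]
500 110.8 307
512 106.8 299
524 102.8 297
536 98.8 297
548 94.9 306
560 82.5 268
572 78.6 244
584 74.5 266
596 71.3 81
608 nan 0
620 nan 0
632 nan 0
644 nan 0
656 nan 0
668 nan 0
680 nan 0
  return _methods._mean(a, axis=axis, dtype=dtype,
  ret = ret.dtype.type(ret / rcount)
```

View pics/w8.png

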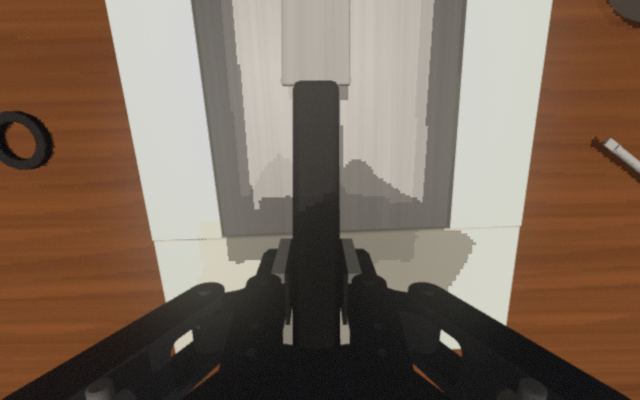

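The blade joint is at x≈553 (315,85), so the tip is at about x 643, inside the opening's edge at 669. Lifting straight up, then centring over the tub.

send_rows([
  {"x":0,"y":0,"z":1.5,"roll":0,"claw":1},
  {"x":0,"y":0,"z":3.5,"roll":0,"claw":1},
  {"x":0,"y":0,"z":6,"roll":0,"claw":1},
  {"x":0,"y":0,"z":8.5,"roll":0,"claw":1},
  {"x":0,"y":0,"z":11,"roll":0,"claw":1},
])

```text
clock: 12.6
eef_pos: [472.5, -215.2, 225.8]
tool_rot: [3.141, -0.002, -0.019]
force: [0.2, -1.2, -1.5]
width: 20.2
```

send_rows([
  {"x":1,"y":0,"z":2,"roll":0,"claw":1},
  {"x":2.5,"y":0,"z":4,"roll":0,"claw":1},
  {"x":4,"y":0,"z":5,"roll":0,"claw":1},
  {"x":5,"y":0,"z":5.5,"roll":0,"claw":1},
  {"x":5,"y":0,"z":5.5,"roll":0,"claw":1},
])

```text
clock: 13.02
eef_pos: [525.4, -214.8, 281.1]
tool_rot: [3.14, -0.006, -0.017]
force: [0.5, -0.1, -0.9]
width: 20.2
```

send_rows([
  {"x":0,"y":0,"z":0,"roll":0,"claw":1},
  {"x":0,"y":0,"z":0,"roll":0,"claw":1},
  {"x":0,"y":0,"z":0,"roll":0,"claw":1},
  {"x":0,"y":0,"z":0,"roll":0,"claw":1},
  {"x":0,"y":0,"z":0,"roll":0,"claw":1},
])

```text
clock: 13.43
eef_pos: [520.4, -215.3, 279.1]
tool_rot: [-3.141, 0.001, -0.021]
force: [-0.3, 0.1, -0.7]
width: 20.3
```

```bash
python3 - <<'E' 2>/dev/null
from h import *
for k in range(2):
    s=ctrl.read_state();print(s['clock'],s['eef_pos'],s['width'],s['force'],abs(s['qd']).max())
    im,d,K,T=look('wrist');P=cloud(d,K,T)
    X,Y,Z=P[...,0],P[...,1],P[...,2]
    m=(abs(Y+218)<8)&(Z>100)&(X>540); b=np.polyfit(X[m],Z[m],1); print(b,X[m].max(),Z[m].min())
    if k==0:
        for _ in range(6): ctrl.get_image('scene')
a,_=ctrl.get_image('scene'); t,_=ctrl.get_image('top')
cv2.imwrite('pics/f.png',np.vstack([a[90:390,60:560],t[90:260,60:560]]))
E
```

```text
13.4333 [ 520.39046913 -215.31585754  279.06433777] 20.29830320256137 [-0.26414941  0.09313823 -0.66872729] 0.005038669770228024
[-5.39139025e-01  5.96155017e+02] 642.9562178944751 233.41616728384398
13.7833 [ 520.93488996 -215.26283317  279.3960097 ] 20.05340665219882 [-0.27645918 -0.32959296 -0.24325256] 0.0009985231896913593
[-5.44094838e-01  5.99792687e+02] 643.5823209669812 233.56635454342756
```

View pics/f.png

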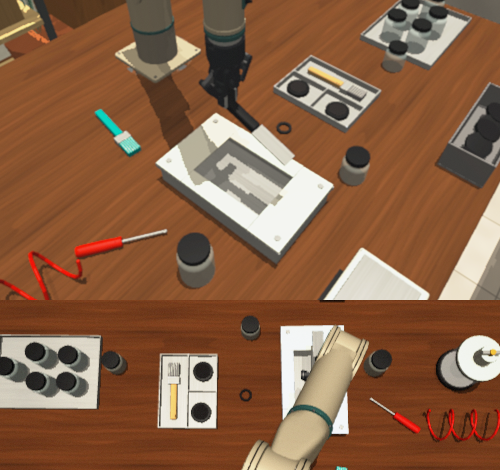

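The final picture shows the spatula held tilted above the tub (265,135), the brush in the tray (330,75), and the jars, lids, gasket and screwdriver where they were.

```bash
python3 -c "
from cell import ctrl
print(ctrl.finish_job())"
```

```text
the job is handed in; nothing more can be done
None
```

The job is done and handed in at about 14 s on the robot clock, well under the 58 s limit.

- **Brush:** I laid it flat and lengthwise, about midway along the long compartment, and let go. The later top and scene pictures show it there.
- **Spatula:** I gripped the handle and slid it 50 mm towards the blade end inside the tub. Lifting it then levered the blade under the cover's edge to about 20° of tilt. I drew it back until the tip cleared the opening and lifted it out.
- **Last checks:** The spatula is held over the tub with the joints practically still. Its tilt stayed the same over the last 0.35 s. Its lowest point is roughly z 210–230 mm, against the 121 mm needed.
- **Other things:** In the last picture nothing else looked moved. Contact force at the end of each move was at most about 24 N, for a moment as the brush touched the tray, and about 6 N elsewhere.
- **Disagreements:** The gripper width read about 20 mm on handles listed as 22 mm wide. One early wrist picture was taken while the arm was moving, so I repeated it.

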